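Turn the stage handwheel home

TASK

Bring the hand-cranked stage to its home position: with the fingertips, gently push the black-knobbed spokes of its handwheel round, as many as it takes, until the orange index stem on the wheel's rim points straight up. Only push the spokes: do not grip the wheel, keep off the orange stem, and leave everything else on the plate where it stands. Finish with the wheel at rest and the hand clear of it.

Things in the scene. Friction and masses are not known exactly. Their poses are not given: they have to be found in the camera images.
- stage: Hand-cranked stage, bolted down. Base plate x -155 to +55, 150 wide, 20 mm thick; grey column on the robot's side (x -105 to -50, 90 wide, 190 mm high; rods and cap behind it to x -148, 187 high) carries an upright handwheel on its far side. Origin: on the plate straight below the wheel's centre. x: the wheel's axle, away from the robot (yaw up to 0.45 either way); y left in the wheel's plane; z up.
- hub (a point): Wheel centre, 165 mm up. Wheel in the stage's y-z plane: hub radius 22, round rim (radius 62 to its centre line, 14 mm thick), five 11 mm spokes every 72 degrees running past the rim, each ending in a black ball knob (28 mm across, its centre 111 mm from the hub). Above the column nothing stands near the upper knobs, so a finger pointing down can push one sideways.
- handwheel (a joint): Turn of the wheel, rad: 0 or a whole turn (6.283) when the orange stem points straight up; grows clockwise seen from the robot (the top goes to the stage's -y, right). Starts 2.3 to 4.0: stem in the lower part. Turns both ways, no stops within a turn of home, steady friction 0.3 N m (about 3 N at a knob); stays where it is left.
- stem_tip (a point): Outer tip of the orange index stem, 100 mm from the hub. The stem stands radially on the outside of the rim (34 mm long, 15 mm thick) in the wheel's plane, midway between two spokes (36 degrees from each). This point's z axis points outwards along the stem, its x axis along the axle.
- bottle: White bottle of lens cleaner with a blue cap, 44 mm across, 120 mm tall, beside the wheel on the left; origin under its base. Leave alone.
- collar: Steel shaft collar, 54 mm across, 30 mm tall, beside the wheel on the right; origin under its base. Leave alone.
- gauge: Dial gauge on a round magnetic base (60 mm across), 171 mm tall, dial on an arm 81 mm to its -y; origin under its base. Leave alone.
- tray: Blue parts tray 110 x 80 x 30 mm; origin under its centre. Leave alone.
- blockcase: Wooden gauge-block case 70 x 150 x 30 mm beyond the stage; origin under its centre. Leave alone.
- driver: Red-handled screwdriver, 170 mm, lying on the plate. Leave alone.
- wrench: Steel wrench, 150 mm, lying on the plate. Leave alone.

How it is judged:
At the end, for the whole second after the job is handed in: The orange stem points straight up to within 0.09 rad (5 degrees) and the wheel is at rest (under 0.03 rad/s) (angle between stem_tip's own z axis and vertical below 0.09 rad and velocity of joint handwheel between -0.03 and 0.03 rad/s); the robot touches nothing.
It fails at once if the orange stem is touched (over 0.5 N) (contact force between any of the fingers, the arm and handwheel_c0 above 0.5 N).
It fails at once if the wheel or stage is gripped or pushed roughly (over 30 N) (contact force between any of the fingers, the arm and stage above 30 N).
It fails at once if the wheel is flung round (over 5 rad/s) (velocity of joint handwheel above 5 rad/s or velocity of joint handwheel below -5 rad/s).
It fails at once if another thing on the plate is moved or lifted by more than 15 mm (distance of any of bottle, collar, gauge, tray, blockcase, driver, wrench from where it was at the start of the episode above 0.015 m).
It also fails if it takes over 69 s, if anything falls off the work surface, if the arm or the gripper's body presses on something with over 40 N, if the wrist force passes 120 N, or if a joint passes its speed limit or range.

ROBOT

A 7-joint arm with a two-finger parallel gripper is mounted at the origin on the work surface. World frame = base frame: x ahead of the robot, y to its left, z up, the work surface at z = 0. Lengths are in m, angles in rad, forces in N, time in s.
With the tool pointing down it reaches from about 0.425 to 0.825 m from the base axis. Payload 3.6 kg.
Tool frame: the origin (TCP) lies midway between the tips of the shut fingers; the grasp point (between the pads) lies 19 mm behind it (manip.grasp_offset is the distance from the TCP to the grasp point, in m); y points along the fingers, x is the direction in which the jaws open and shut, and the axes are right-handed (so a half turn about y gives the same grasp; the last joint's range is limited). The gripper opens to 93 mm and grips with 3 to 60 N. Pads are 15 mm wide; open, the fingers measure 128 mm over their backs; the gripper's body (75 mm by 188 mm) begins 65 mm behind the grasp point.
Start: joints at [1.246, 0.615, -0.013, 1.423, 0.008, 1.103, -0.04], TCP at [0.191, -0.621, 0.219] pointing down, gripper open.
Joint ranges: [-3.12, 3.12], [-0.3, 2.06], [-1.34, 1.32], [0.26, 2.42], [-1.36, 4.5], [0.01, 1.98], [-2.84, 2.84]. Speed limits (rad/s): [2.79, 2.79, 3.14, 3.14, 3.14, 3.14, 3.14].

INTERFACE

Orientations are given as [roll, pitch, yaw] about the fixed x, y, z axes, in that order (R = Rz(yaw) Ry(pitch) Rx(roll)).
In Python, from cell import get_state, cams, ticket, manip gives the robot as it stands.
- The arm moves only by the shell command python3 -m crank 'ROWS' [FORCE]. ROWS is a JSON object of lists of equal length, an entry for each row: "dp": the shift along the tool's x, y, z in mm, a list of three; "rotation": the turn, a rotation vector about the tool's x, y, z in rad, a list of three; "grip": the opening, from 0 (shut) to 1 (fully open). A call has 1 to 10 rows; each row is the pose to reach, as a shift and turn from the pose measured when the call began, along the tool's axes at that moment; what a row does not reach only later rows make up. A row lasts 1/12 s, in which the tool goes at most 41.7 mm and 7.16 degrees, less where a joint would pass 70% of its speed; a pose out of reach is approached as far as the arm can. A call with a gripper value outside its range is refused whole. The fingers move at their own pace and stop on an object; FORCE is the grip in N (left out, the last holds). Time passes only in rows, so rows that repeat a pose let the fingers close. It gives the time, the measured TCP pose, the force and the opening at its end, in the units of the state.
- get_state(): the state, without advancing time (a new reading comes with each control period).
- cams.read_camera(name): name is "scene" or "top"; returns (picture, depth): 420x560x3 uint8, red, green, blue; 420x560 float32, m along the optical axis (not along the pixel's ray), 0 where there is no reading.
- cams.camera_info(name): a dict with "intrinsics" (3x3 intrinsics, pixels), "R" (3x3) and "t" (3): a world point X has camera coordinates R X + t. Camera axes: x right, y down, z forward; pixel columns grow to the right and rows downward; lengths in m; the calibration is good to about 2 mm. A picture is of the moment at which its call begins. camera_info takes no time and is no camera call.
- ticket.job_done(): hands the job in, once; it reports no verdict.
The state is a dict: "time": time; "joint_pos": joint angles; "joint_velocities": joint speeds; "joint_efforts": joint torques, N m; "tcp_pos": TCP position; "tool_rot": TCP orientation; "ft_force": force on the tool from outside, world axes, zero at the start; "ft_torque": the same for the moment, N m; "opening": opening from 0.0 (shut) to 1.0 (fully open).
Only numpy, scipy, OpenCV 4.12 (cv2) and the standard library are available. Lean on these libraries where they do the work, as an engineer would, in place of code of your own. Each camera call takes 0.05 s, during which the arm holds its last target. There are 200 camera calls.

## Working session

There is one attempt and no reset: what is moved stays moved. The work goes in short steps, Python scripts to look and compute and a shell command to move; the robot and the scene stay as the last step left them, time stands still between calls to the robot, and variables do not carry over. Pictures are saved under pics/ and viewed, about 8 in all and at most 12, crops included, and the job is handed in when it is done.

```bash
ls; mkdir -p pics; python3 - <<'E'
from cell import get_state,cams,manip
import cv2,numpy as np
s=get_state();print({k:np.round(v,3).tolist() for k,v in s.items()})
ims=[]
for n in("scene","top"):
    p,d=cams.read_camera(n);np.savez(f"{n}0.npz",p=p,d=d)
    i=cams.camera_info(n);print(n,np.round(i["intrinsics"],1).tolist(),(-i["R"].T@i["t"]).round(3),i["R"].round(3).tolist())
    cv2.imwrite(f"pics/{n}0.png",p[:,:,::-1])
E
```

```text
pics
{'time': 0.0, 'joint_pos': [1.246, 0.616, -0.013, 1.425, 0.008, 1.103, -0.04], 'joint_velocities': [0.0, -0.001, 0.001, -0.002, 0.001, 0.001, -0.001], 'joint_efforts': [-0.0, -45.894, 0.209, -16.574, -0.061, 0.021, 0.0], 'tcp_pos': [0.191, -0.62, 0.218], 'tool_rot': [-1.571, 0.003, -1.272], 'ft_force': [0.796, -0.522, -0.057], 'ft_torque': [-0.009, 0.014, 0.056], 'opening': 1.0}
scene [[430.2, 0.0, 280.5], [0.0, 430.2, 207.2], [0.0, 0.0, 1.0]] [ 1.516 -0.85   0.981] [[0.664, 0.747, 0.021], [0.415, -0.345, -0.842], [-0.622, 0.568, -0.539]]
top [[414.7, 0.0, 277.4], [0.0, 414.7, 217.8], [0.0, 0.0, 1.0]] [0.479 0.015 1.675] [[0.024, -1.0, 0.001], [-0.996, -0.024, -0.084], [0.084, 0.001, -0.996]]
```

View pics/scene0.png

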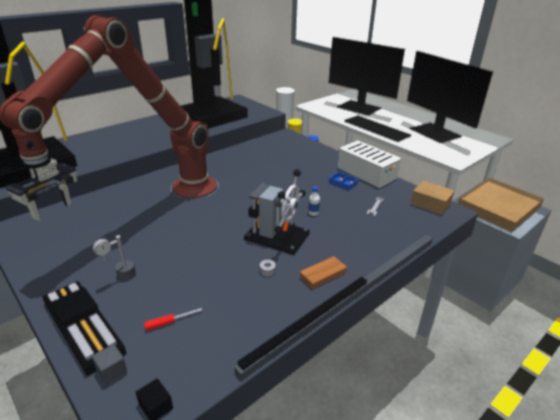

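View pics/top0.png

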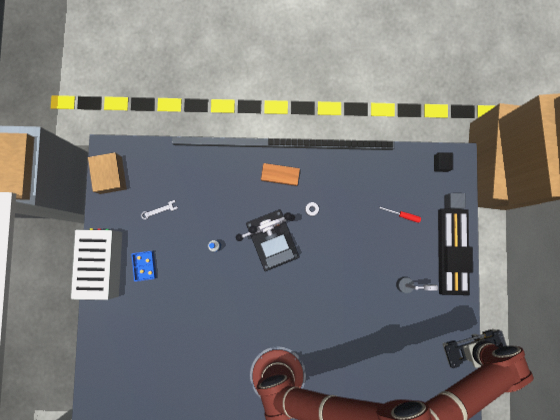

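The scene view shows the stage at about (280,220), with the orange stem low at (285,226). The top view shows the stage at (270,240), its yaw tilted. Next I'll crop both views and measure.

```bash
cat > h.py <<'E'
import numpy as np,cv2
from cell import cams,get_state
def cloud(n,p,d):
    i=cams.camera_info(n);K=i["intrinsics"];v,u=np.mgrid[:420,:560]
    c=np.stack([(u-K[0,2])/K[0,0]*d,(v-K[1,2])/K[1,1]*d,d],-1)
    return (c-i["t"])@i["R"]
E
python3 - <<'E'
from h import *
z=np.load("scene0.npz");P=cloud("scene",z["p"],z["d"]);p=z["p"].astype(int)
z2=np.load("top0.npz");Q=cloud("top",z2["p"],z2["d"]);q=z2["p"].astype(int)
# top: column top (z ~0.187..0.21), base plate extents
m=(Q[...,2]>.195)&(Q[...,2]<.225)&(z2["d"]>0);m[:, :225]=0;m[:,310:]=0;m[:200]=0;m[280:]=0
print("coltop",cv2.minAreaRect(Q[m][:,:2].astype(np.float32)*1000),Q[m][:,2].mean())
m=(Q[...,2]>.012)&(Q[...,2]<.3);m[:, :230]=0;m[:,300:]=0;m[:200]=0;m[280:]=0
print("plate",cv2.minAreaRect(Q[m][:,:2].astype(np.float32)*1000))
h=(Q[...,2]>.23)&m;print("high",np.c_[Q[h].round(3),q[h],np.argwhere(h)][::6][:25])
o=(p[...,0]>170)&(p[...,1]<120)&(p[...,2]<80);o[:200]=0;o[245:]=0;o[:,:265]=0;o[:,300:]=0
print("orange",np.c_[P[o].round(3),p[o],np.argwhere(o)])
a=cv2.resize(z["p"][160:260,235:335],(600,600),interpolation=3);b=cv2.resize(z2["p"][200:280,220:300],(600,600),interpolation=3)
cv2.imwrite("pics/c0.png",cv2.resize(np.hstack([a,b]),(800,400))[:,:,::-1])
E
```

```text
coltop ((527.1116333007812, 20.81707000732422), (133.91943359375, 95.88772583007812), 23.352394104003906) 0.2133151903174746
plate ((530.1925659179688, 40.71946716308594), (209.4830780029297, 232.85427856445312), 23.034435272216797)
high [[ 6.21e-01 -1.40e-02  2.49e-01  7.10e+01  7.50e+01  8.60e+01  2.12e+02
   2.86e+02]
 [ 6.17e-01 -1.70e-02  2.58e-01  3.90e+01  3.70e+01  4.10e+01  2.13e+02
   2.87e+02]
 [ 6.14e-01 -1.40e-02  2.53e-01  4.20e+01  4.10e+01  4.50e+01  2.14e+02
   2.86e+02]
 [ 6.10e-01 -7.00e-03  2.55e-01  4.10e+01  4.10e+01  4.50e+01  2.15e+02
   2.84e+02]
 [ 6.10e-01 -2.70e-02  2.54e-01  3.80e+01  3.60e+01  4.00e+01  2.15e+02
   2.90e+02]
 [ 6.06e-01 -2.10e-02  2.57e-01  5.10e+01  4.90e+01  5.50e+01  2.16e+02
   2.88e+02]
 [ 6.04e-01 -1.00e-02  2.48e-01  4.30e+01  4.00e+01  4.50e+01  2.17e+02
   2.85e+02]
 [ 6.04e-01 -3.10e-02  2.45e-01  3.60e+01  3.50e+01  4.00e+01  2.17e+02
   2.91e+02]
 [ 6.00e-01 -2.10e-02  2.52e-01  4.00e+01  3.90e+01  4.30e+01  2.18e+02
   2.88e+02]
 [ 5.97e-01 -2.10e-02  2.45e-01  3.80e+01  3.50e+01  4.00e+01  2.19e+02
   2.88e+02]
 [ 5.82e-01 
[... 711 characters left out ...]
4.50e+01  5.00e+01  2.28e+02
   2.56e+02]
 [ 5.58e-01  1.04e-01  2.76e-01  4.50e+01  4.50e+01  5.10e+01  2.29e+02
   2.51e+02]
 [ 5.60e-01  8.50e-02  2.46e-01  7.50e+01  7.50e+01  7.90e+01  2.29e+02
   2.57e+02]
 [ 5.54e-01  9.70e-02  2.77e-01  4.70e+01  4.90e+01  5.30e+01  2.30e+02
   2.53e+02]
 [ 5.51e-01  1.00e-01  2.78e-01  4.40e+01  4.40e+01  4.80e+01  2.31e+02
   2.52e+02]
 [ 5.48e-01  1.01e-01  2.72e-01  3.80e+01  3.90e+01  4.30e+01  2.32e+02
   2.52e+02]]
orange [[5.92e-01 1.70e-02 9.60e-02 1.72e+02 6.90e+01 1.50e+01 2.25e+02 2.85e+02]
 [5.96e-01 1.40e-02 9.50e-02 1.72e+02 6.80e+01 1.50e+01 2.26e+02 2.85e+02]
 [5.96e-01 1.30e-02 9.00e-02 1.71e+02 6.70e+01 1.50e+01 2.27e+02 2.85e+02]]
```

View pics/c0.png

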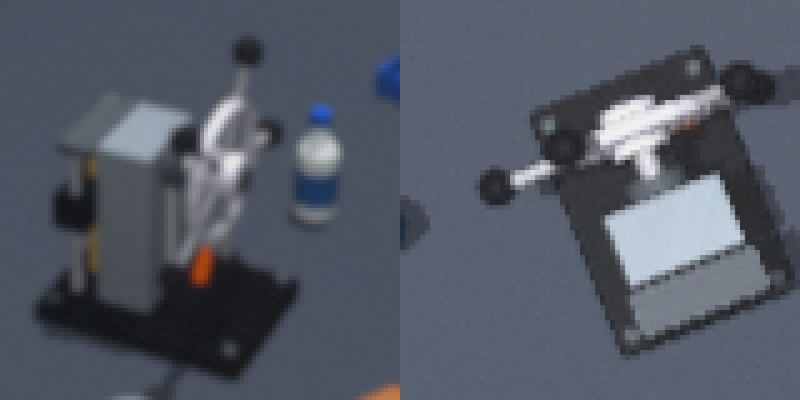

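```bash
cat >> h.py <<'E'
def ray(n,u,v):
    i=cams.camera_info(n);K=i["intrinsics"]
    d=i["R"].T@np.array([(u-K[0,2])/K[0,0],(v-K[1,2])/K[1,1],1]);return -i["R"].T@i["t"],d/np.linalg.norm(d)
def tri(a,b):
    A=0;B=0;r=[ray("scene",*a),ray("top",*b)]
    for o,d in r: M=np.eye(3)-np.outer(d,d);A=A+M;B=B+M@o
    x=np.linalg.solve(A,B);return x,[np.linalg.norm(np.cross(x-o,d)) for o,d in r]
E
python3 - <<'E'
from h import *
from scipy.optimize import least_squares
K=[]
for a,b in [((297,173),(253,229)),((302,192.5),(239,237.5)),((281,195),(288,216.5))]:
    x,e=tri(a,b);K.append(x);print(x.round(4),np.round(e,4))
K=np.array(K)
for i,j in((0,1),(0,2),(1,2)):print(np.linalg.norm(K[i]-K[j]))
z2=np.load("top0.npz");Q=cloud("top",z2["p"],z2["d"])
print("table z",[Q[v,u].round(3).tolist() for v,u in((300,270),(260,190),(190,240),(250,340),(258,275),(250,272))])
c=z2["p"].astype(int);m=(Q[...,2]>.195)&(c.min(2)>100);m[:,255:]*=1;m[:235]=0;m[275:]=0;m[:,:250]=0;m[:,:]&=True;m[:,305:]=0
print("col",cv2.minAreaRect(Q[m][:,:2].astype(np.float32)*1000))
def f(p,yaw=None):
    x,y,z,ps,yw=p;r=[]
    for k,t in zip(K,(0,72,-72)):
        t=ps+np.radians(t);Y=np.array([-np.sin(yw),np.cos(yw),0])
        r+=list(np.array([x,y,z])+.111*(np.sin(t)*Y+np.cos(t)*np.array([0,0,1]))-k)
    return r
s=least_squares(f,[.58,.04,.17,.4,.4]);print(s.x.round(4),np.array(s.fun).round(4))
x,y,z,ps,yw=s.x
for t in(36,108,180,252,324):
    t=ps+np.radians(t);print(np.degrees(t).round(),(np.array([x,y,z])+.1*(np.sin(t)*np.array([-np.sin(yw),np.cos(yw),0])+np.cos(t)*np.array([0,0,1]))).round(3))
E
```

```text
[0.5586 0.098  0.2652] [0.0001 0.0001]
[0.5325 0.1552 0.1516] [0.0001 0.0001]
[ 0.6065 -0.0204  0.2421] [0.0006 0.0006]
0.12985613297458481
0.12978904012723105
0.21098798974902552
table z [[0.291, 0.038, -0.004], [0.443, 0.363, -0.0], [0.731, 0.171, 0.004], [0.497, -0.238, 0.007], [0.461, 0.021, 0.186], [0.489, 0.032, 0.194]]Traceback (most recent call last):
  File "<stdin>", line 10, in <module>
numpy._core._exceptions._UFuncOutputCastingError: Cannot cast ufunc 'multiply' output from dtype('int64') to dtype('bool') with casting rule 'same_kind'
```

```bash
cat >> h.py <<'E'
from scipy.optimize import least_squares
def wheel(K,offs,x0=(.58,.04,.17,.4,.4)):
    def f(p):
        x,y,z,ps,yw=p;r=[]
        for k,t in zip(K,offs):
            t=ps+np.radians(t);Y=np.array([-np.sin(yw),np.cos(yw),0])
            r+=list(np.array([x,y,z])+.111*(np.sin(t)*Y+np.cos(t)*np.array([0,0,1]))-k)
        return r
    return least_squares(f,x0)
E
python3 - <<'E'
from h import *
K=[tri(a,b)[0] for a,b in [((297,173),(253,229)),((302,192.5),(239,237.5)),((281,195),(288,216.5))]]
s=wheel(K,(0,72,-72));print(s.x.round(4),np.array(s.fun).round(4))
x,y,z,ps,yw=s.x;i=cams.camera_info("scene")
for t in(36,108,180,252,324):
    t=ps+np.radians(t);w=(np.array([x,y,z])+.083*(np.sin(t)*np.array([-np.sin(yw),np.cos(yw),0])+np.cos(t)*np.array([0,0,1])))
    c=i["intrinsics"]@(i["R"]@w+i["t"]);print(np.degrees(t).round(1),w.round(3),(c[:2]/c[2]).round(1))
E
```

```text
[0.5758 0.0539 0.1655 0.4436 0.3965] [-0.0012 -0.0001  0.0006  0.0007  0.0002 -0.0003  0.0004 -0.0001 -0.0003]
61.4 [0.548 0.121 0.205] [298.8 184.5]
133.4 [0.552 0.109 0.108] [296.4 208.4]
205.4 [0.59  0.021 0.091] [285.4 225.4]
277.4 [ 0.608 -0.022  0.176] [280.3 211.8]
349.4 [0.582 0.04  0.247] [289.1 185.1]
```

```bash
python3 -m crank '{"dp":[[0,-36,0],[0,-72,0],[0,-108,0],[0,-144,0],[0,-180,0],[-20,-180,29],[-40,-180,58],[-60,-180,87],[-80,-180,116],[-100,-180,145]],"rotation":[[0,0,0],[0,0,0],[0,0,0],[0,0,0],[0,0,0],[0,-0.12,0],[0,-0.24,0],[0,-0.36,0],[0,-0.48,0],[0,-0.6,0]],"grip":[0,0,0,0,0,0,0,0,0,0]}' 20
cat >> h.py <<'E'
from scipy.spatial.transform import Rotation as Ro
H=np.array([.5758,.0539,.1655]);YW=.3965
def togo(xs,ys,zs):
    "shift (mm) in tool axes to stage-frame target relative to hub (mm), and turn"
    s=get_state();R=Ro.from_euler('xyz',s["tool_rot"]);S=Ro.from_euler('z',YW)
    w=H+S.apply(np.array([xs,ys,zs])/1000)-s["tcp_pos"]
    G=Ro.from_euler('xyz',[-np.pi/2,0,YW])
    print("t",s["time"],"dp",(R.inv().apply(w)*1000).round(1),"rot",(R.inv()*G).as_rotvec().round(3),"now stage",(S.inv().apply(s["tcp_pos"]-H)*1000).round(1),"F",np.round(S.inv().apply(s["ft_force"]),1),"op",s["opening"])
E
python3 -c "
from h import *
togo(0,-130,240)"
```

```text
time: 0.93
tcp_pos: [0.301, -0.4809, 0.3974]
tool_rot: [-1.569, 0.003, -0.666]
ft_force: [0.2, -0.5, -0.3]
opening: 0.333
t 0.9333 dp [ -0.9  -7.3 527. ] rot [-0.003 -1.063 -0.002] now stage [-460.  -387.2  231.9] F [ 0.  -0.5 -0.3] op 0.33257783384928064
```

```bash
python3 -m crank '{"dp":[[0,-3,40],[0,-7,80],[0,-7,120],[0,-7,160],[0,-7,200],[0,-7,240],[0,-7,280],[0,-7,320],[0,-7,360],[0,-7,400]],"rotation":[[0,-0.12,0],[0,-0.24,0],[0,-0.36,0],[0,-0.48,0],[0,-0.6,0],[0,-0.72,0],[0,-0.84,0],[0,-0.96,0],[0,-1.063,0],[0,-1.063,0]],"grip":[0,0,0,0,0,0,0,0,0,0]}'
python3 -c "
from h import *
togo(0,-130,240)"
```

```text
time: 1.77
tcp_pos: [0.5487, -0.1652, 0.4046]
tool_rot: [-1.567, 0.001, 0.4]
ft_force: [1.3, -0.2, 0.5]
opening: 0.006
t 1.7667 dp [109.8  -0.8  61.2] rot [-0.004  0.003 -0.001] now stage [-109.6 -191.6  239.1] F [ 1.1 -0.7  0.5] op 0.006170953948041309
```

```bash
python3 -m crank '{"dp":[[30,0,15],[60,0,31],[90,0,46],[110,0,61],[110,0,61],[110,30,61],[110,65,61],[110,100,61],[110,130,61],[110,130,61]],"rotation":[[0,0,0],[0,0,0],[0,0,0],[0,0,0],[0,0,0],[0,0,0],[0,0,0],[0,0,0],[0,0,0],[0,0,0]],"grip":[0,0,0,0,0,0,0,0,0,0]}'
python3 - <<'E'
from h import *
togo(0,-128,72)
for n in("scene","top"):
    p,d=cams.read_camera(n);np.savez(n+"1.npz",p=p,d=d)
    a=p[120:260,210:350] if n=="scene" else p[170:290,200:320]
    cv2.imwrite(f"pics/{n}1.png",cv2.resize(a,(400,400),interpolation=3)[:,:,::-1])
cv2.imwrite("pics/b1.png",np.hstack([cv2.imread("pics/scene1.png"),cv2.imread("pics/top1.png")]))
E
```

```text
time: 2.6
tcp_pos: [0.6213, -0.0675, 0.2674]
tool_rot: [-1.562, 0.015, 0.399]
ft_force: [-1.1, 0.1, -1.3]
opening: 0.004
t 2.6 dp [ 5.3 29.8  1.3] rot [-0.009  0.003 -0.015] now stage [  -4.9 -129.6  101.9] F [-1.   0.5 -1.3] op 0.00443748433315847
```

View pics/b1.png

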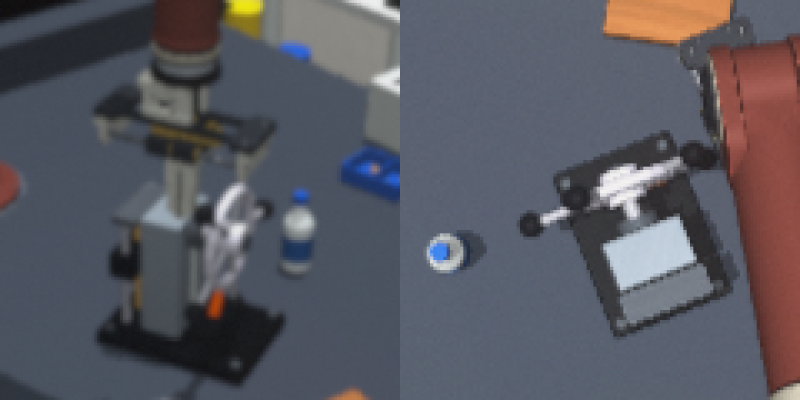

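Picture b1 shows the shut fingers pointing down beside the right upper knob (top crop at about (700,155)), with nothing else near them. Next I lower and start pushing left.

```bash
python3 -m crank '{"dp":[[5,16,1],[5,32,1],[5,32,1],[5,32,15],[5,32,27],[5,24,36],[5,18,44],[5,12,52],[5,8,60],[5,5,68]],"rotation":[[0,0,0],[0,0,0],[0,0,0],[0,0,0],[0,0,0],[0,0,0],[0,0,0],[0,0,0],[0,0,0],[0,0,0]],"grip":[0,0,0,0,0,0,0,0,0,0]}'
python3 -c "
from h import *
togo(0,35,90)"
```

```text
time: 3.53
tcp_pos: [0.6056, -0.0039, 0.2734]
tool_rot: [-1.574, -0.002, 0.397]
ft_force: [1.8, -7.9, 9.0]
opening: 0.003
t 3.5333 dp [-5.2 17.6 99.9] rot [0.003 0.001 0.002] now stage [  5.2 -64.8 107.9] F [-1.4 -8.   9. ] op 0.0034003549106667156
```

The force shows the tip riding on the knob's upper flank. I'll back off, go lower and push again.

```bash
python3 -m crank '{"dp":[[-5,0,-12],[-5,0,-24],[-5,15,-24],[-5,30,-24],[-5,30,-24],[-5,30,-24],[-5,30,-24]],"rotation":[[0,0,0],[0,0,0],[0,0,0],[0,0,0],[0,0,0],[0,0,0],[0,0,0]],"grip":[0,0,0,0,0,0,0]}'
cat >> h.py <<'E'
def snap(k):
    o=[]
    for n in("scene","top"):
        p,d=cams.read_camera(n);np.savez(n+f"{k}.npz",p=p,d=d)
        a=p[150:250,230:330] if n=="scene" else p[190:290,210:310]
        o.append(cv2.resize(a,(400,400),interpolation=3)[:,:,::-1])
    cv2.imwrite(f"pics/b{k}.png",np.hstack(o))
E
python3 -c "
from h import *
togo(0,35,80);snap(2)"
```

```text
time: 4.12
tcp_pos: [0.6106, -0.0278, 0.2439]
tool_rot: [-1.573, -0.003, 0.397]
ft_force: [0.4, 0.5, -0.4]
opening: 0.006
t 4.1167 dp [ -0.5  -1.9 123.8] rot [0.002 0.    0.003] now stage [  0.6 -88.8  78.4] F [ 0.5  0.4 -0.4] op 0.006367228418663287
```

View pics/b2.png

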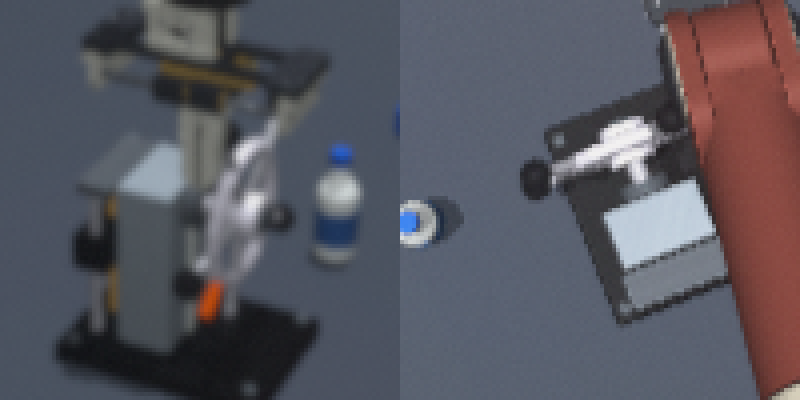

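Picture b2 shows the wheel has turned about 20°: one knob sits just left of the finger (scene crop (232,133)) and the stem is low at (210,300). I push again with the tip deeper.

```bash
python3 -m crank '{"dp":[[-1,-7,19],[-1,-10,27],[-1,-13,36],[-1,-15,45],[-1,-17,54],[-1,-18,63],[-1,-18,72],[-1,-17,81],[-1,-15,90],[-1,-12,99]],"rotation":[[0,0,0],[0,0,0],[0,0,0],[0,0,0],[0,0,0],[0,0,0],[0,0,0],[0,0,0],[0,0,0],[0,0,0]],"grip":[0,0,0,0,0,0,0,0,0,0]}'
python3 -c "
from h import *
togo(0,42,75)"
```

```text
time: 5.05
tcp_pos: [0.571, 0.0645, 0.2557]
tool_rot: [-1.573, -0.003, 0.398]
ft_force: [1.1, -2.5, 1.4]
opening: 0.005
t 5.05 dp [ 0.3 15.1 30.4] rot [0.003 0.001 0.003] now stage [-0.3 11.6 90.2] F [ 0.  -2.7  1.4] op 0.004968207180764694
```

```bash
python3 -m crank '{"dp":[[0,4,8],[0,8,16],[0,12,24],[0,15,30],[0,15,30],[0,10,24],[0,-20,20],[0,-50,20],[0,-65,20],[0,-65,20]],"rotation":[[0,0,0],[0,0,0],[0,0,0],[0,0,0],[0,0,0],[0,0,0],[0,0,0],[0,0,0],[0,0,0],[0,0,0]],"grip":[0,0,0,0,0,0,0,0,0,0]}'
python3 -c "
from h import *
togo(0,-100,150)"
```

```text
time: 5.88
tcp_pos: [0.5646, 0.0844, 0.3248]
tool_rot: [-1.573, -0.011, 0.397]
ft_force: [1.5, 0.0, 0.7]
opening: 0.01
t 5.8833 dp [  -1.7    9.6 -132.4] rot [0.002 0.001 0.011] now stage [  1.5  32.4 159.3] F [ 1.4 -0.6  0.7] op 0.009758425659630147
```

Now move right, above the knobs, and look.

```bash
python3 -m crank '{"dp":[[0,0,-40],[0,0,-80],[0,0,-120],[0,0,-150],[0,0,-150],[0,0,-150]],"rotation":[[0,0,0],[0,0,0],[0,0,0],[0,0,0],[0,0,0],[0,0,0]],"grip":[0,0,0,0,0,0]}'
python3 -c "
from h import *
togo(0,-100,150);snap(3)"
```

```text
time: 6.38
tcp_pos: [0.6224, -0.0565, 0.323]
tool_rot: [-1.57, -0.008, 0.393]
ft_force: [-0.4, -0.1, 0.0]
opening: 0.001
t 6.3833 dp [-0.5  7.5 19.8] rot [-0.    -0.004  0.008] now stage [   0.3 -119.8  157.5] F [-0.5  0.1  0. ] op 0.0012544170327500367
```

View pics/b3.png

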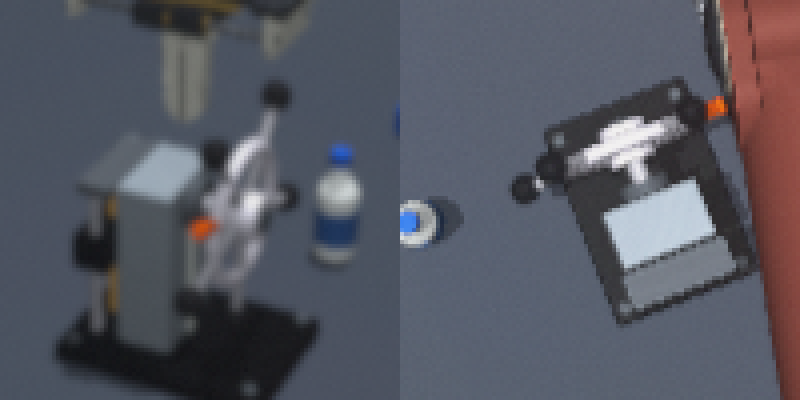

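Picture b3 shows the stem now on the right at (200,228), with knobs at scene crop (276,96), (213,155), (288,195) and top crop (548,165), (690,109), (522,188).

```bash
python3 - <<'E'
from h import *
K=[]
for a,b in [((299,174),(247,231.25)),((302,198.75),(240.5,237)),((283.25,188.75),(282.5,217.25))]:
    x,e=tri(a,b);K.append(x);print(x.round(4),np.round(e,4))
s=wheel(K,(0,72,-72));print(s.x.round(4),np.degrees(s.x[3]),np.abs(s.fun).max())
E
```

```text
[0.5503 0.1182 0.2509] [0.0011 0.0011]
[0.5359 0.1525 0.1264] [0.0009 0.0009]
[ 0.6007 -0.0028  0.2572] [0.0015 0.0015]
[0.5765 0.0553 0.1643 0.6622 0.3951] 37.943833975318775 0.0009452460761071313
```

```bash
python3 -m crank '{"dp":[[0,0,11],[0,10,22],[0,35,22],[0,55,22],[0,70,22],[0,76,22],[0,76,22],[0,76,22]],"rotation":[[0,0,0.008],[0,0,0.008],[0,0,0.008],[0,0,0.008],[0,0,0.008],[0,0,0.008],[0,0,0.008],[0,0,0.008]],"grip":[0,0,0,0,0,0,0,0]}'
python3 -c "
from h import *
togo(0,-88,80)"
```

```text
time: 7.15
tcp_pos: [0.6142, -0.0301, 0.249]
tool_rot: [-1.569, -0.003, 0.401]
ft_force: [-0.6, -0.5, -0.0]
opening: 0.005
t 7.15 dp [-3.   3.5  4.3] rot [-0.001  0.005  0.003] now stage [  3.  -92.3  83.5] F [-0.8 -0.3 -0. ] op 0.004833826104567183
```

```bash
python3 -m crank '{"dp":[[-3,3,8],[-3,0,16],[-3,-4,25],[-3,-7,34],[-3,-11,43],[-3,-13,52],[-3,-14,61],[-3,-14,70],[-3,-14,79],[-3,-12,88]],"rotation":[[0,0,0],[0,0,0],[0,0,0],[0,0,0],[0,0,0],[0,0,0],[0,0,0],[0,0,0],[0,0,0],[0,0,0]],"grip":[0,0,0,0,0,0,0,0,0,0]}'
python3 -c "
from h import *
togo(0,36,79)"
```

```text
time: 7.98
tcp_pos: [0.5767, 0.051, 0.2614]
tool_rot: [-1.569, -0.004, 0.402]
ft_force: [0.4, -2.4, 2.9]
opening: 0.006
t 7.9833 dp [ 0.5 16.9 39. ] rot [-0.002  0.005  0.004] now stage [-0.3 -3.  95.9] F [-0.6 -2.3  2.9] op 0.005695699693390642
```

```bash
python3 -m crank '{"dp":[[0,1,7],[0,3,14],[0,6,21],[0,9,28],[0,12,34],[0,15,39],[0,15,41],[0,15,41],[0,15,41]],"rotation":[[0,0,0],[0,0,0],[0,0,0],[0,0,0],[0,0,0],[0,0,0],[0,0,0],[0,0,0],[0,0,0]],"grip":[0,0,0,0,0,0,0,0,0]}'
python3 -c "
from h import *
togo(0,43,79)"
python3 -m crank '{"dp":[[0,0,-5],[0,-20,-8],[0,-50,-8],[0,-80,-8],[0,-90,-20],[0,-90,-60],[0,-90,-100],[0,-90,-140],[0,-90,-160],[0,-90,-160]],"rotation":[[0,0,0],[0,0,0],[0,0,0],[0,0,0],[0,0,0],[0,0,0],[0,0,0],[0,0,0],[0,0,0],[0,0,0]],"grip":[0,0,0,0,0,0,0,0,0,0]}'
python3 -c "
from h import *
togo(0,43,79);snap(4)"
```

```text
time: 8.73
tcp_pos: [0.56, 0.089, 0.2458]
tool_rot: [-1.568, -0.002, 0.402]
ft_force: [0.3, -1.6, -1.1]
opening: 0.003
t 8.7333 dp [1.  1.3 4.5] rot [-0.003  0.005  0.002] now stage [-1.  38.5 80.3] F [-0.3 -1.6 -1.1] op 0.0027562089846814666
time: 9.57
tcp_pos: [0.6235, -0.066, 0.3338]
tool_rot: [-1.57, 0.0, 0.391]
ft_force: [-0.1, -1.1, 0.0]
opening: 0.004
t 9.5667 dp [  1.4  89.5 171.9] rot [-0.001 -0.005 -0.   ] now stage [  -2.3 -129.   168.3] F [-0.6 -1.   0. ] op 0.004364403844521187
```

View pics/b4.png

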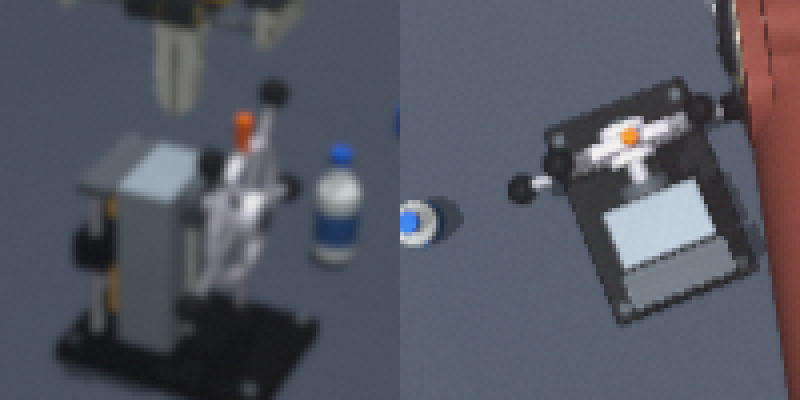

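Picture b4 shows the stem near upright at scene crop (243,132), top crop (629,136). Now I'll measure it by blob centroids.

```bash
cat >> h.py <<'E'
def cen(p,u,v,w=5,dark=True):
    q=p[int(v)-w:int(v)+w+1,int(u)-w:int(u)+w+1].astype(float);y,x=np.mgrid[:2*w+1,:2*w+1]
    m=np.clip(75-q.max(2),0,None)*(np.hypot(x-w,y-w)<w+.5) if dark else np.clip(q[...,0]-q[...,2]-50,0,None)
    return ((m*x).sum()/m.sum()+int(u)-w,(m*y).sum()/m.sum()+int(v)-w)
def measure(k,prs,st):
    a=np.load(f"scene{k}.npz")["p"];b=np.load(f"top{k}.npz")["p"]
    for c in(0,1):
        K=[tri(*( (cen(a,*s,4),s)[c],(cen(b,*t,4),t)[c] ))[0] if 0 else tri(s if c else cen(a,*s,4),t if c else cen(b,*t,4))[0] for s,t in prs]
        f=wheel(K,(0,72,-72));print("knob deg",np.degrees(f.x[3]).round(2),"stem",np.degrees(f.x[3]).round(2)-36,f.x.round(4),np.abs(f.fun).max().round(4))
    x,e=tri(cen(a,*st[0],7,False),cen(b,*st[1],6,False));w=Ro.from_euler('z',-YW).apply(x-H);print("stem pt",w.round(4),np.round(e,4),"deg",np.degrees(np.arctan2(w[1],w[2])))
E
python3 -c "
from h import *
measure(4,[((298.25,173.25),(249.5,230.75)),((301.75,196.75),(240,237)),((282.75,190.75),(284.75,217))],((290.75,183),(267.25,224)))"
```

```text
knob deg 33.05 stem -2.950000000000003 [0.576  0.0555 0.1649 0.5769 0.3912] 0.0014
knob deg 33.78 stem -2.219999999999999 [0.5765 0.0539 0.1653 0.5895 0.3986] 0.0006
stem pt [ 0.0005 -0.0037  0.0909] [0.0009 0.0009] deg -2.2998346556135076
```

Stem is about 2.4° short, within tolerance, so a small corrective nudge will give margin.

```bash
python3 -m crank '{"dp":[[1,0,40],[1,0,80],[1,0,120],[1,0,150],[1,0,159],[1,0,159],[1,0,159]],"rotation":[[0,0,0],[0,0,0],[0,0,0],[0,0,0],[0,0,0],[0,0,0],[0,0,0]],"grip":[0,0,0,0,0,0,0]}'
python3 -c "
from h import *
togo(0,30,80)"
```

```text
time: 10.25
tcp_pos: [0.561, 0.0888, 0.336]
tool_rot: [-1.566, -0.002, 0.403]
ft_force: [0.9, -0.5, -0.8]
opening: 0.004
t 10.25 dp [-0.1 90.5 -8.3] rot [-0.005  0.006  0.002] now stage [ -0.2  37.9 170.5] F [ 0.6 -0.8 -0.8] op 0.004121256891384917
```

```bash
python3 -m crank '{"dp":[[0,0,-8],[0,25,-8],[0,50,-8],[0,75,-8],[0,88,-8],[0,90,-8],[0,90,-8]],"rotation":[[0,0,0],[0,0,0],[0,0,0],[0,0,0],[0,0,0],[0,0,0],[0,0,0]],"grip":[0,0,0,0,0,0,0]}'
python3 -c "
from h import *
togo(0,42.5,80)"
```

```text
time: 10.83
tcp_pos: [0.5646, 0.0794, 0.245]
tool_rot: [-1.566, 0.0, 0.399]
ft_force: [0.7, 0.4, 0.6]
opening: 0.003
t 10.8333 dp [ 0.5 -0.5 14.7] rot [-0.005  0.002 -0.   ] now stage [-0.5 27.8 79.5] F [0.8 0.1 0.6] op 0.0034112081428843183
```

```bash
python3 -m crank '{"dp":[[0,0,4],[0,0,8],[0,0,11],[0,0,13],[0,0,15],[0,0,15],[0,0,15],[0,0,15]],"rotation":[[0,0,0],[0,0,0],[0,0,0],[0,0,0],[0,0,0],[0,0,0],[0,0,0],[0,0,0]],"grip":[0,0,0,0,0,0,0,0]}'
python3 -c "
from h import *
togo(0,42.5,80)"
python3 -m crank '{"dp":[[0,0,-5],[0,-20,-8],[0,-50,-8],[0,-80,-8],[0,-90,-20],[0,-90,-60],[0,-90,-100],[0,-90,-140],[0,-90,-160],[0,-90,-160]],"rotation":[[0,0,0],[0,0,0],[0,0,0],[0,0,0],[0,0,0],[0,0,0],[0,0,0],[0,0,0],[0,0,0],[0,0,0]],"grip":[0,0,0,0,0,0,0,0,0,0]}'
python3 -c "
from h import *
togo(0,43,79);snap(5)
measure(5,[((298.5,174),(248.5,231)),((302,198),(240,237)),((283,189.5),(284,217))],((291,183),(266.5,224)))"
```

```text
time: 11.5
tcp_pos: [0.5599, 0.0918, 0.2451]
tool_rot: [-1.569, -0.001, 0.397]
ft_force: [3.4, -2.7, -1.1]
opening: 0.004
t 11.5 dp [ 0.  -0.4  1.4] rot [-0.002  0.001  0.001] now stage [-0.  41.1 79.6] F [ 2.1 -3.8 -1.1] op 0.004025596014876436
time: 12.33
tcp_pos: [0.6226, -0.0623, 0.3336]
tool_rot: [-1.569, 0.001, 0.388]
ft_force: [-0.5, -0.8, 0.1]
opening: 0.005
t 12.3333 dp [  0.3  89.4 168.2] rot [-0.001 -0.009 -0.001] now stage [  -1.7 -125.3  168.1] F [-0.7 -0.6  0.1] op 0.005425132289671392
knob deg 34.8 stem -1.2000000000000028 [0.5758 0.0553 0.1649 0.6074 0.3908] 0.0013
knob deg 36.18 stem 0.17999999999999972 [0.5768 0.0541 0.1646 0.6315 0.3965] 0.0023
stem pt [ 0.0004 -0.0014  0.0914] [0.0007 0.0007] deg -0.8589469421249775
```

View pics/b5.png

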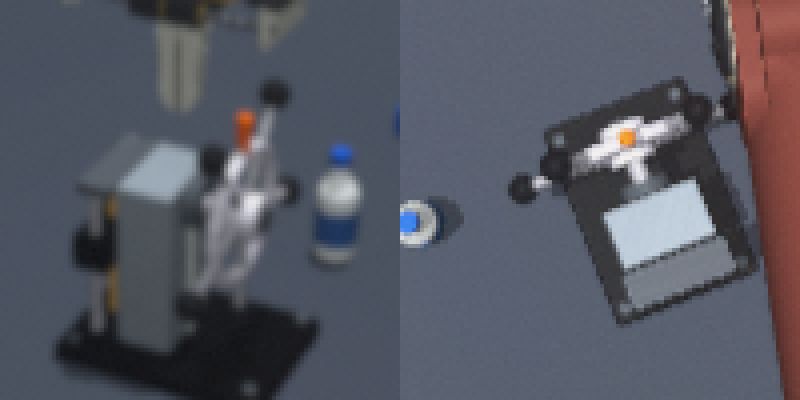

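Picture b5 shows the stem upright (scene crop (244,132), top crop (628,138)), the hand well clear and the bottle unmoved. The measured angle is about 1° off vertical, so I'm handing in.

```bash
python3 -c "
from cell import ticket
print(ticket.job_done())"
```

```text
the job is handed in; nothing more can be done
None
```

I turned the wheel home and handed in the job at about 12.4 s on the robot's clock. I pushed two knobs to the left with the shut fingers, then nudged the second one once more to correct a 2.4° shortfall.

- **Stem angle:** The last check put the stem about 1° short of vertical, against a 5° limit. The stem itself measured −0.9° and the knob blobs gave −1.2°. My hand-picked knob pixels gave +0.2°, but they were approximate, so I give that reading less weight.
- **Forces:** The largest contact force I read was about 12 N, against a 30 N limit. It came on the first push, when the fingertips rode up on the knob, so I backed off and pushed again lower. I read forces only at the end of each move.
- **Clearance and other items:** The hand finished well clear of the wheel, with no contact force on it. The bottle was unmoved in the last picture. I didn't check the other items after the moves, but the hand never came near them.
- **Wheel at rest:** I took only one pair of pictures after the final nudge, so I didn't measure that the wheel was at rest.

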